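Chock a sample cylinder and fold its stop

TASK

The steel sample cylinder on the sloping slab is held only by the red folding stop. Slide the yellow wedge chock up the slab, sloping face first, until it is snug against the low side of the cylinder near the middle of its length; only then fold the red stop right down, leaving the cylinder resting on the chock where it lay. Leave the other things on the bench alone.

Things in the scene. Friction and masses are not known exactly. Their poses are not given: they have to be found in the camera images.
- ramp: fixed grey slab, 240 x 240 mm, its top sloping 6 degrees. Origin at bench level under the centre of its top face; x is horizontal, along the cylinder's axis; +y is uphill, -y the low side. The top face is 35 mm above the bench over the origin, 22 mm at the low edge and 48 mm at the high edge.
- cylinder: loose steel cylinder, 60 mm diameter, 200 mm long, rounded ends (straight part 124 mm), short brass ends, blue band round its middle, about 0.7 kg. Lies across the slope parallel to the ramp's x, axis about 40 mm uphill of mid-slab; rolls freely. Origin on its axis at mid-length; x along the axis (y and z turn as it rolls).
- chock: loose yellow wedge on the bench, 50 mm wide (y), about 0.22 kg. Origin on the underside, which runs from x = -40 to +32 mm; +x points to the thin edge. Its 45 degree face falls from 40 mm high at x = 0 towards x = 40 mm, cut off 4 mm up. On the slab, touching the cylinder squarely, its origin is 52 mm downhill of the line where the cylinder touches the slab.
- fin (a point): centre of the black upright fin on the chock's back, to grip: 20 mm wide (chock y), 36 mm long (chock x from -38 to -2 mm), from 40 to 75 mm above the chock's underside. This point is (-20, 0, 57) mm in the chock's frame.
- nose (a point): the chock's foremost edge, mid-width: (36, 0, 4) mm in the chock's frame; 31 mm from the cylinder's origin when the chock touches it at mid-length.
- stop (a joint): angle of the red folding stop, rad: 0 upright (square to the slab, against the cylinder), 1.5 folded right down flat towards the low side. Two red prongs (10 mm wide, 45 mm tall, 98 mm free gap between) at ramp x = -54 and +54 mm turn with a lever beside the slab's -x edge. Stiff friction hinge: stays at any angle.
- hinge (a point): point on the stop's hinge line at mid-slab; the line runs parallel to the ramp's x, 6 mm below the slab's top face and 6 mm uphill of its middle.
- paddle (a point): centre of the red paddle at the end of the stop's lever, at ramp x = -142 mm, 82 mm from the hinge line; 34 mm wide (along the ramp's x), 10 mm thick, 45 mm long along the lever, whose end is 105 mm from the hinge. Push it from its uphill side, down towards the low side; takes about 2 to 4 N.
- gauge_box: bystander: white box with a dark window, 90 x 62 x 42 mm, origin centre of underside.
- flange: bystander: steel blank flange, 72 mm in diameter, 36 mm high in all, origin centre of underside.
- screwdriver: bystander: screwdriver with a red handle lying on the bench, about 200 mm long, origin at its underside.

How it is judged:
By the outcome, as a careful person would: the job done as asked, in the order asked, and still so for the second after the job is handed in, with the robot touching nothing.
It also fails if it takes over 51 s, if anything falls off the work surface, if the arm or the gripper's body presses on something with over 40 N, if the wrist force passes 120 N, or if a joint passes its speed limit or range.

ROBOT

A 6-joint arm with a two-finger parallel gripper is mounted at the origin on the work surface. World frame = base frame: x ahead of the robot, y to its left, z up, the work surface at z = 0. Lengths are in m, angles in rad, forces in N, time in s.
With the tool pointing down it reaches from about 0.25 to 0.775 m from the base axis. Payload 4 kg.
Tool frame: the origin (TCP) lies at the very end of the fingers, on their centre line; the grasp point (between the pads) lies 19 mm behind it; y points along the fingers, x is the direction in which the jaws open and shut, and the axes are right-handed (so a half turn about y gives the same grasp; the last joint's range is limited). The gripper opens to 94 mm and grips with 3 to 60 N. Pads are 16 mm wide; open, the fingers measure 119 mm over their backs; the gripper's body (75 mm by 177 mm) begins 78 mm behind the grasp point.
Start: joints at [1.044, 0.087, 1.371, -0, 1.684, -0.103], TCP at [0.226, 0.501, 0.206] pointing down, gripper open.
Joint ranges: [-3.1, 3.1], [-0.76, 2.03], [0.27, 2.55], [-1.08, 4.22], [0.17, 2.65], [-2.57, 2.57]. Speed limits (rad/s): [2.79, 2.79, 3.14, 3.14, 3.14, 3.14].

INTERFACE

Orientations are given as [roll, pitch, yaw] about the fixed x, y, z axes, in that order (R = Rz(yaw) Ry(pitch) Rx(roll)).
In Python, from bench import robot gives the robot as it stands.
- The arm moves only by the shell command python3 -m handwheel 'ROWS' [OPENING]. ROWS is JSON, a list of rows, each an object with "delta_pos": the shift along the tool's x, y, z in mm, a list of three; "yaw": the turn about the tool's y in rad. A call has 1 to 12 rows; each row is the pose to reach, as a shift and turn from the pose commanded when the call began, along the tool's axes at that moment; what a row does not reach only later rows make up. A row lasts 1/10 s, in which the tool goes at most 50 mm and 8.59 degrees, less where a joint would pass 70% of its speed; a pose out of reach is approached as far as the arm can. A call with a gripper value outside its range is refused whole. OPENING is the closure in counts, from 0 (fully open) to 255 (shut), set as the call begins (- or left out, the last holds). The fingers move at their own pace and stop on an object; the grip force is fixed at half the most. Time passes only in rows, so rows that repeat a pose let the fingers close. It gives the time, the measured TCP pose, the force and the opening at its end, in the units of the state.
- robot.get_obs(): the state, without advancing time (a new reading comes with each control period).
- robot.snapshot(name): name is "side" or "top"; returns a dict with "image" (384x512x3 uint8, red, green, blue), "fx", "fy", "cx", "cy" (pixels), "k1" (the pictures are not rectified: a ray, as slopes to the right and down, at radius r is drawn at 1 + k1 r^2 times it, then the intrinsics apply), "rvec" (rotation vector, rad) and "tvec" (3), from world to camera coordinates, as OpenCV has them. Camera axes: x right, y down, z forward; pixel columns grow to the right and rows downward; lengths in m; the calibration is good to about 2 mm. A picture is of the moment at which its call begins. There is no depth.
- robot.close_job(): hands the job in, once; it reports no verdict.
The state is a dict: "time": time; "joint_positions": joint angles; "qvel": joint speeds; "joint_torque": joint torques, N m; "tool_pos": TCP position; "ee_rot": TCP orientation; "wrist_force": force on the tool from outside, world axes, zero at the start; "wrist_torque": the same for the moment, N m; "width": finger opening in m.
Only numpy, scipy, OpenCV 4.12 (cv2) and the standard library are available. Lean on these libraries where they do the work, as an engineer would, in place of code of your own. Each camera call takes 0.05 s, during which the arm holds its last target.

## Working session

There is one attempt and no reset: what is moved stays moved. The work goes in short steps, Python scripts to look and compute and a shell command to move; the robot and the scene stay as the last step left them, time stands still between calls to the robot, and variables do not carry over. Pictures are saved under pics/ and viewed, and the job is handed in when it is done.

```bash
mkdir -p pics; ls
python3 - <<'E'
from bench import robot
import cv2
for n in("side","top"):
    s=robot.snapshot(n); cv2.imwrite(f"pics/{n}0.png",s["image"][:,:,::-1])
    print(n,{k:v for k,v in s.items() if k!="image"})
print(robot.get_obs())
E
```

```text
pics
side {'fx': 389.85111996523733, 'fy': 389.85111996523733, 'cx': 257.91671688531517, 'cy': 189.33534352930215, 'k1': -0.038705018425465004, 'rvec': array([ 2.18351487, -0.4428575 ,  0.19485203]), 'tvec': array([-0.49802126,  0.23868858,  1.11218103])}
top {'fx': 364.2057808121363, 'fy': 364.2057808121363, 'cx': 257.97418947235116, 'cy': 191.7922949779756, 'k1': -0.06537348420176571, 'rvec': array([ 2.19185428, -2.20647277,  0.11339326]), 'tvec': array([0.02423531, 0.53787328, 1.10628575])}
{'time': 0.1, 'joint_positions': array([ 1.04390968e+00,  8.78904029e-02,  1.37209452e+00, -3.84176827e-05,
        1.68361741e+00, -1.03056691e-01]), 'qvel': array([ 0.00190123, -0.00106956, -0.00333078, -0.0012834 , -0.00167674,
       -0.00195778]), 'joint_torque': array([ 1.56080401e-03, -3.41254950e+01, -3.03301513e+01,  7.19031016e-02,
        3.04356928e-02, -1.17182499e-04]), 'tool_pos': array([0.22593158, 0.50090344, 0.20442051]), 'ee_rot': array([-1.57062756,  0.00200295,  1.14696225]), 'wrist_force': array([-1.03474139,  0.02584358, -0.70565273]), 'wrist_torque': array([-1.62096334e-02, -8.35487099e-05, -1.66441392e-02]), 'width': 0.093847947866018}
```

View pics/side0.png

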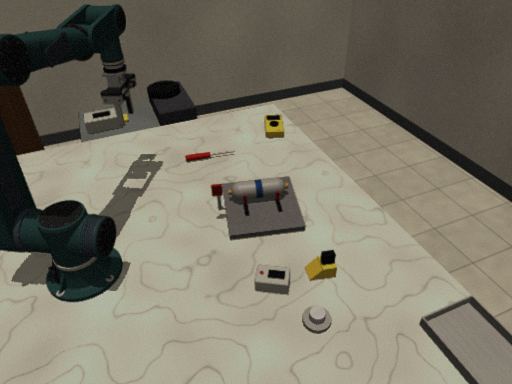

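View pics/top0.png

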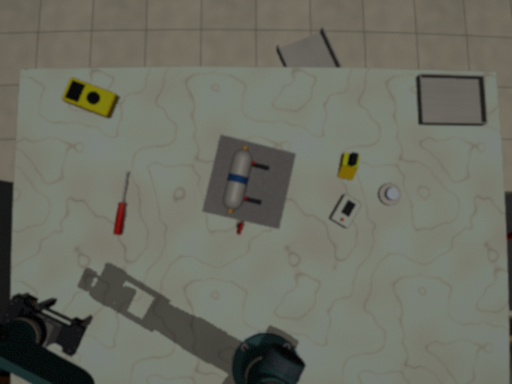

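The side view shows the slab at about (262,207), the cylinder at (258,187), the red paddle at (216,189) and the chock at (321,266). The top view shows the slab at about (250,181) and the chock at (348,165) with its black fin on the upper right. Next, enlarged crops and measurements.

```bash
cat > h.py <<'E'
import numpy as np, cv2
from bench import robot
def cam(n):
    s=robot.snapshot(n); s["K"]=np.array([[s["fx"],0,s["cx"]],[0,s["fy"],s["cy"]],[0,0,1]]); s["D"]=np.array([s["k1"],0,0,0,0.])
    s["R"]=cv2.Rodrigues(s["rvec"])[0]; s["C"]=-s["R"].T@s["tvec"]; return s
def ray(s,p):
    u=cv2.undistortPointsIter(np.array([[p]],float),s["K"],s["D"],None,None,(3,100,1e-12))[0,0]
    d=s["R"].T@np.array([u[0],u[1],1]); return d/np.linalg.norm(d)
def onz(s,p,z):
    d=ray(s,p); return s["C"]+d*(z-s["C"][2])/d[2]
def tri(s,p,t,q):
    a,b=ray(s,p),ray(t,q)
    l=np.linalg.lstsq(np.c_[a,-b],t["C"]-s["C"],rcond=None)[0]
    A=s["C"]+l[0]*a;B=t["C"]+l[1]*b
    return (A+B)/2,np.linalg.norm(A-B)
def proj(s,P): return cv2.projectPoints(np.array(P,float).reshape(-1,3),s["rvec"],s["tvec"],s["K"],s["D"])[0][:,0]
def crop(s,x0,y0,w,h,k,name):
    im=s["image"][y0:y0+h,x0:x0+w,::-1]; cv2.imwrite("pics/"+name,cv2.resize(im,None,fx=k,fy=k,interpolation=cv2.INTER_CUBIC))
E
python3 - <<'E'
from h import *
S=cam("side");T=cam("top")
crop(S,200,165,150,120,5,"s1.png");crop(T,195,125,170,120,4,"t1.png")
E
```

```text
(no output)
```

View pics/s1.png

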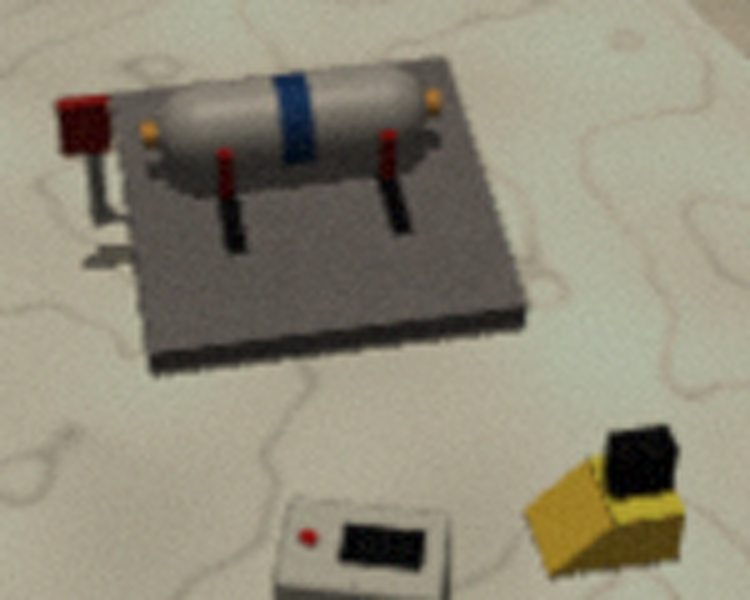

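View pics/t1.png

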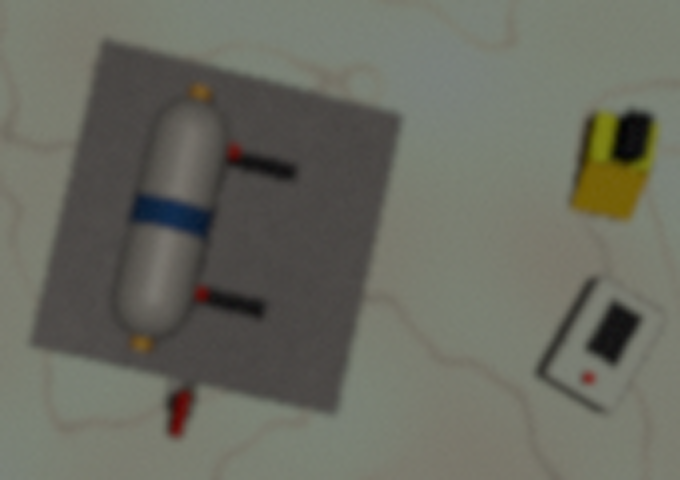

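The crops show the slab corners, the blue band, both prongs and the chock's edges clearly. The chock's nose edge faces the robot base. I'll compute positions from these pixels.

```bash
cat > m1.py <<'E'
from h import *
S=cam("side");T=cam("top")
t=lambda u,v:(195+(u+.5)/4-.5,125+(v+.5)/4-.5)
s=lambda u,v:(200+(u+.5)/5-.5,165+(v+.5)/5-.5)
np.set_printoptions(precision=4,suppress=True)
# ramp corners
c=[onz(T,t(105,40),.048),onz(T,t(32,346),.048),onz(T,t(401,115),.022),onz(T,t(337,411),.022)]
c=np.array(c)*1000;print("top corners\n",c)
d=[onz(S,s(445,58),.048),onz(S,s(110,92),.048),onz(S,s(523,307),.022),onz(S,s(152,353),.022)]
d=np.array(d)*1000;print("side corners\n",d)
for q in(c,d):
  x=(q[0]-q[1]+q[2]-q[3]); y=q[0]-q[2]+q[1]-q[3]
  print("centre",q.mean(0),"sizes",np.linalg.norm(x)/2,np.linalg.norm(y)/2,"yaw x",np.degrees(np.arctan2(x[1],x[0])),"y-90",np.degrees(np.arctan2(-y[0],y[1])))
print("brass tri",tri(S,s(433,101),T,t(200,91)),tri(S,s(149,133),T,t(141,344)))
print("paddle",tri(S,s(84,125),T,t(180,412)))
# chock
for nm,a,b,z in(("ridge",(590,458),(585,160),.04),("ridge2",(612,522),(645,168),.04),("nose-l",(525,512),(572,208),.004),("nose-r",(553,575),(630,219),.002),("backtop",(684,514),(657,118),.04)):
  print(nm,onz(S,s(*a),z)*1000,onz(T,t(*b),z)*1000)
print("fin top corners side", [onz(S,s(*p),.075)*1000 for p in((608,432),(668,426),(677,455),(612,463))])
E
python3 m1.py
```

```text
top corners
 [[710.9537 133.1365  48.    ]
 [478.8908 187.5837  48.    ]
 [657.3514 -95.3669  22.    ]
 [427.9959 -42.562   22.    ]]
side corners
 [[712.7084 132.2634  48.    ]
 [480.5564 190.0586  48.    ]
 [655.9733 -97.0761  22.    ]
 [428.9277 -43.2705  22.    ]]
centre [568.798   45.6978  35.    ] sizes 236.859642325202 236.63398594757257 yaw x -13.085472826221213 y-90 -12.834997168071736
centre [569.5414  45.4939  35.    ] sizes 236.2823045958444 239.01301403072145 yaw x -13.66000617278809 y-90 -13.181903908609694
brass tri (array([0.6674, 0.0607, 0.0718]), np.float64(0.0013197527606453759)) (array([0.4804, 0.1048, 0.0717]), np.float64(0.0021300027338335727))
paddle (array([0.4308, 0.0759, 0.1139]), np.float64(0.0004276439152309389))
ridge [ 622.0817 -239.8237   40.    ] [ 619.0508 -234.9852   40.    ]
ridge2 [ 609.9447 -285.7389   40.    ] [ 612.7819 -281.8607   40.    ]
nose-l [ 586.7216 -233.1956    4.    ] [ 585.9649 -233.0163    4.    ]
nose-r [ 580.4514 -278.427     2.    ] [ 577.246 -280.139    2.   ]
backtop [ 648.6983 -296.4139   40.    ] [ 651.849  -292.5319   40.    ]
fin top corners side [array([ 622.0039, -254.4981,   75.    ]), array([ 654.266 , -263.6761,   75.    ]), array([ 647.5332, -284.1498,   75.    ]), array([ 612.6218, -275.2483,   75.    ])]
```

Measured values:

| Item | Position or value |
|---|---|
| Ramp | centre (569,46), yaw -13.2° |
| Cylinder | centre (574,83), axis z about 71 mm, 37 mm uphill, as expected |
| Chock | nose faces about 168° world, fin near (636,-268) |

First I'll move above the fin with a calculator for tool-axis deltas.

```bash
cat > go.py <<'E'
import sys
from h import *
# go.py x y z yawdeg (world mm) -> tool-axis delta
o=robot.get_obs();p=o["tool_pos"]*1000;from scipy.spatial.transform import Rotation as Ro
R=Ro.from_euler("xyz",o["ee_rot"]).as_matrix()
g=np.array([float(a) for a in sys.argv[1:4]]);yaw=np.radians(float(sys.argv[4]))
dy=(yaw-o["ee_rot"][2]+np.pi)%(2*np.pi)-np.pi
print("t",o["time"],"tcp",p.round(1),"rot",o["ee_rot"].round(4),"F",o["wrist_force"].round(2),"w",o["width"])
print("delta",(R.T@(g-p)).round(1),"yaw",round(-dy,4))
E
python3 go.py 636 -268.5 160 78
python3 - <<'E'
from h import *
T=cam("top"); print(onz(T,(389,194),.036)*1000,onz(T,(345,210),.042)*1000)
E
```

```text
t 0.3 tcp [226.1 501.2 205.1] rot [-1.5707e+00  7.0000e-04  1.1470e+00] F [ 0.15 -0.12 -0.31] w 0.09431261999687893
delta [-533.    45.4 -690.2] yaw -0.2143
[ 527.67871428 -385.52203954   36.        ] [ 479.21334124 -243.76534294   42.        ]
```

```bash
python3 -m handwheel '[{"delta_pos":[-533,0,-690],"yaw":-0.214},{"delta_pos":[-533,0,-690],"yaw":-0.214},{"delta_pos":[-533,0,-690],"yaw":-0.214},{"delta_pos":[-533,0,-690],"yaw":-0.214},{"delta_pos":[-533,0,-690],"yaw":-0.214},{"delta_pos":[-533,0,-690],"yaw":-0.214},{"delta_pos":[-533,0,-690],"yaw":-0.214},{"delta_pos":[-533,0,-690],"yaw":-0.214},{"delta_pos":[-533,0,-690],"yaw":-0.214},{"delta_pos":[-533,0,-690],"yaw":-0.214},{"delta_pos":[-533,0,-690],"yaw":-0.214},{"delta_pos":[-533,0,-690],"yaw":-0.214}]' 110; python3 go.py 636 -268.5 130 78
```

```text
time: 1.55
tool_pos: [0.5077, -0.0281, 0.2057]
ee_rot: [-1.572, -0.0, 1.361]
wrist_force: [0.8, 0.7, -0.5]
width: 0.0535
t 1.55 tcp [507.7 -28.1 205.7] rot [-1.5716e+00 -4.0000e-04  1.3606e+00] F [ 0.84  0.69 -0.55] w 0.05347879239099571
delta [-208.4   75.8 -175.6] yaw -0.0008
```

```bash
python3 -m handwheel '[{"delta_pos":[-208,20,-176]},{"delta_pos":[-208,40,-176]},{"delta_pos":[-208,60,-176]},{"delta_pos":[-208,75,-176]},{"delta_pos":[-208,75,-176]},{"delta_pos":[-208,75,-176]},{"delta_pos":[-208,75,-176]},{"delta_pos":[-208,75,-176]},{"delta_pos":[-208,75,-176]}]'; python3 go.py 636 -268.5 46 78
python3 - <<'E'
from h import *
S=cam("side");T=cam("top")
crop(S,260,180,110,110,5,"s2.png");crop(T,300,130,110,100,5,"t2.png")
E
```

```text
t 1.55 tcp [507.7 -28.1 205.7] rot [-1.5716e+00 -4.0000e-04  1.3606e+00] F [ 0.84  0.69 -0.55] w 0.05347879239099571
delta [-208.4  159.8 -175.6] yaw -0.0008invalid input at $[0]: expected keys delta_pos, yaw
```

View pics/s2.png

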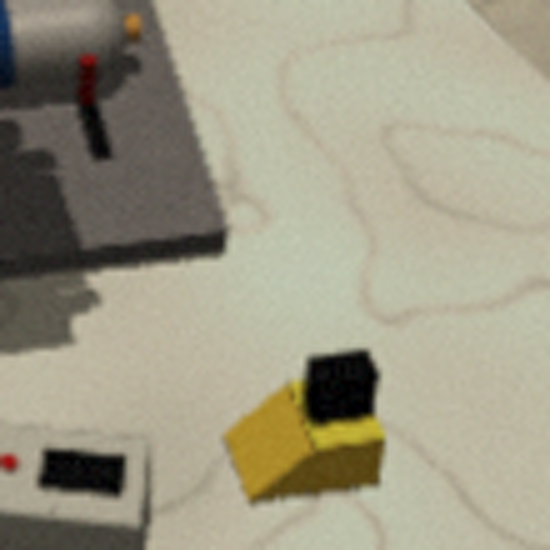

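View pics/t2.png

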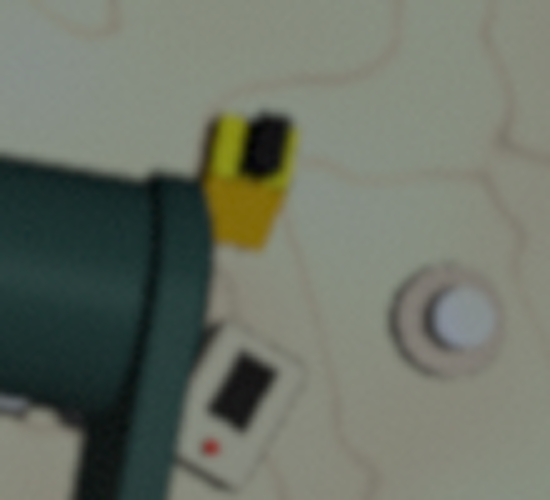

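The call was refused because "yaw" is required, so the arm didn't move. The chock is untouched (fin at about (328,257) in the side view). I'll repeat it with yaw included.

```bash
python3 go.py 636 -268.5 130 78; python3 -m handwheel '[{"delta_pos":[-208,20,-176],"yaw":0},{"delta_pos":[-208,40,-176],"yaw":0},{"delta_pos":[-208,60,-176],"yaw":0},{"delta_pos":[-208,75,-176],"yaw":0},{"delta_pos":[-208,75,-176],"yaw":0},{"delta_pos":[-208,75,-176],"yaw":0},{"delta_pos":[-208,75,-176],"yaw":0},{"delta_pos":[-208,75,-176],"yaw":0},{"delta_pos":[-208,75,-176],"yaw":0}]'; python3 go.py 636 -268.5 46 78
python3 - <<'E'
from h import *
S=cam("side");T=cam("top")
crop(S,260,180,110,110,5,"s3.png");crop(T,300,130,110,100,5,"t3.png")
E
```

```text
t 1.65 tcp [508.6 -31.2 204.5] rot [-1.5705  0.002   1.3536] F [ 0.04 -0.91  0.42] w 0.053452669360569645
delta [-204.2   74.9 -175.6] yaw -0.0077
time: 2.55
tool_pos: [0.6361, -0.2647, 0.1317]
ee_rot: [-1.572, -0.0, 1.362]
wrist_force: [-1.1, -0.1, 1.0]
width: 0.0536
t 2.55 tcp [ 636.1 -264.7  131.7] rot [-1.5721e+00 -3.0000e-04  1.3624e+00] F [-1.14 -0.13  1.04] w 0.053578973390930276
delta [-3.8 85.7 -0.6] yaw 0.001
```

View pics/s3.png

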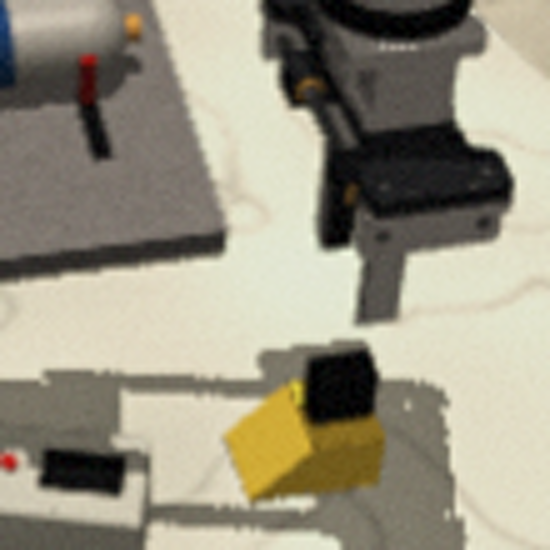

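View pics/t3.png

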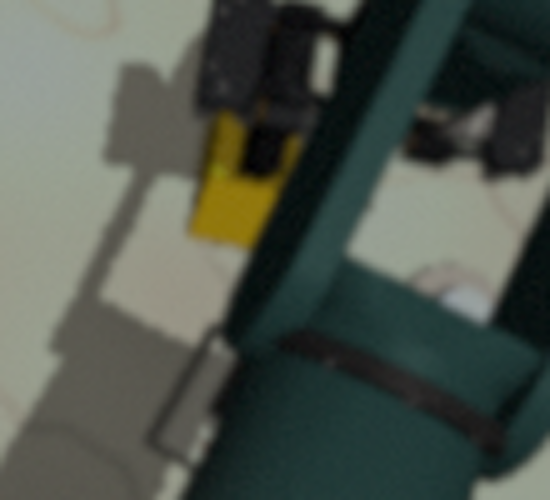

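The fingers straddle the fin from above (fingertips at about (336,244) and (327,229) in the side view). I'll descend and close.

```bash
python3 -m handwheel '[{"delta_pos":[-4,25,0],"yaw":0},{"delta_pos":[-4,50,0],"yaw":0},{"delta_pos":[-4,70,0],"yaw":0},{"delta_pos":[-4,82,0],"yaw":0},{"delta_pos":[-4,86,0],"yaw":0},{"delta_pos":[-4,86,0],"yaw":0},{"delta_pos":[-4,86,0],"yaw":0}]'; python3 -m handwheel '[{"delta_pos":[0,0,0],"yaw":0},{"delta_pos":[0,0,0],"yaw":0},{"delta_pos":[0,0,0],"yaw":0},{"delta_pos":[0,0,0],"yaw":0},{"delta_pos":[0,0,0],"yaw":0},{"delta_pos":[0,0,0],"yaw":0},{"delta_pos":[0,0,0],"yaw":0},{"delta_pos":[0,0,0],"yaw":0}]' 255;python3 go.py 636 -268.5 46 78
python3 - <<'E'
from h import *
S=cam("side")
crop(S,260,180,110,110,5,"s4.png")
E
```

```text
time: 3.35
tool_pos: [0.6359, -0.2702, 0.0463]
ee_rot: [-1.573, 0.001, 1.361]
wrist_force: [0.7, 0.1, -0.6]
width: 0.0534
time: 4.15
tool_pos: [0.6352, -0.2698, 0.0446]
ee_rot: [-1.571, -0.001, 1.361]
wrist_force: [0.6, 0.8, 0.7]
width: 0.0193
t 4.15 tcp [ 635.2 -269.8   44.6] rot [-1.5710e+00 -5.0000e-04  1.3611e+00] F [0.57 0.81 0.71] w 0.01932195279182704
delta [ 1.4 -1.4 -0.6] yaw -0.0002
```

View pics/s4.png

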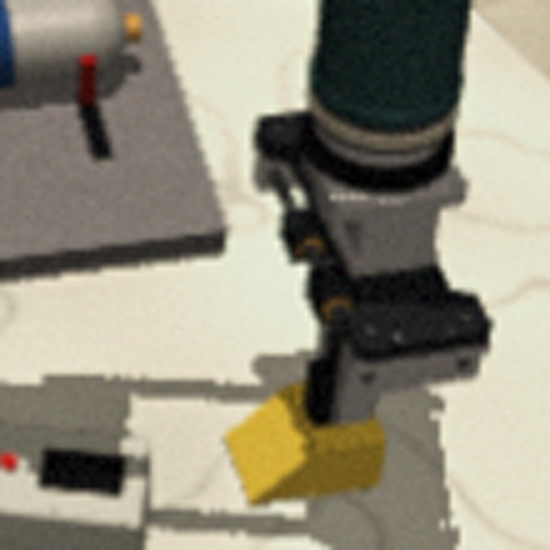

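The chock is gripped (width 19.3 mm). I'll lift it, then carry and turn it above the slab's low part.

```bash
python3 -m handwheel '[{"delta_pos":[0,-20,0],"yaw":0},{"delta_pos":[0,-40,0],"yaw":0},{"delta_pos":[0,-60,0],"yaw":0},{"delta_pos":[0,-75,0],"yaw":0},{"delta_pos":[0,-85,0],"yaw":0},{"delta_pos":[0,-85,0],"yaw":0}]'; python3 go.py 545.5 -41.3 130 -13.2
```

```text
time: 4.8
tool_pos: [0.6357, -0.2705, 0.1311]
ee_rot: [-1.573, 0.001, 1.361]
wrist_force: [-0.3, -0.4, -2.0]
width: 0.02
t 4.8 tcp [ 635.7 -270.5  131.1] rot [-1.5735e+00  9.0000e-04  1.3609e+00] F [-0.3  -0.37 -2.  ] w 0.01998810320693006
delta [205.4   0.6 136. ] yaw 1.5913
```

```bash
python3 -m handwheel '[{"delta_pos":[17,0,11],"yaw":0.13},{"delta_pos":[34,0,23],"yaw":0.27},{"delta_pos":[51,0,34],"yaw":0.4},{"delta_pos":[68,0,45],"yaw":0.53},{"delta_pos":[85,0,57],"yaw":0.66},{"delta_pos":[103,0,68],"yaw":0.8},{"delta_pos":[120,0,79],"yaw":0.93},{"delta_pos":[137,0,91],"yaw":1.06},{"delta_pos":[154,0,102],"yaw":1.19},{"delta_pos":[171,0,113],"yaw":1.33},{"delta_pos":[188,0,125],"yaw":1.46},{"delta_pos":[205,0,136],"yaw":1.59}]';python3 -m handwheel '[{"delta_pos":[0,0,0],"yaw":0},{"delta_pos":[0,0,0],"yaw":0},{"delta_pos":[0,0,0],"yaw":0},{"delta_pos":[0,0,0],"yaw":0}]'; python3 go.py 545.5 -41.3 80 -13.2
python3 - <<'E'
from h import *
S=cam("side");T=cam("top")
crop(S,190,140,140,110,5,"s5.png");crop(T,195,125,170,120,4,"t5.png")
E
```

```text
time: 6.0
tool_pos: [0.5434, -0.0404, 0.1279]
ee_rot: [-1.571, 0.003, -0.234]
wrist_force: [1.1, -0.7, -1.9]
width: 0.0198
time: 6.4
tool_pos: [0.5448, -0.042, 0.1291]
ee_rot: [-1.571, 0.0, -0.229]
wrist_force: [-0.5, 0.1, -2.2]
width: 0.0198
t 6.4 tcp [544.8 -42.  129.1] rot [-1.571e+00  4.000e-04 -2.293e-01] F [-0.53  0.09 -2.17] w 0.019757125590694646
delta [ 0.5 49.1  0.9] yaw 0.0011
```

View pics/s5.png

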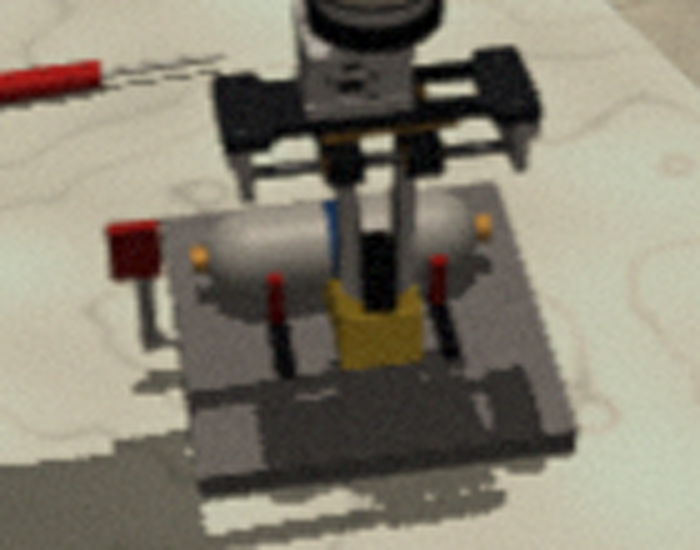

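View pics/t5.png

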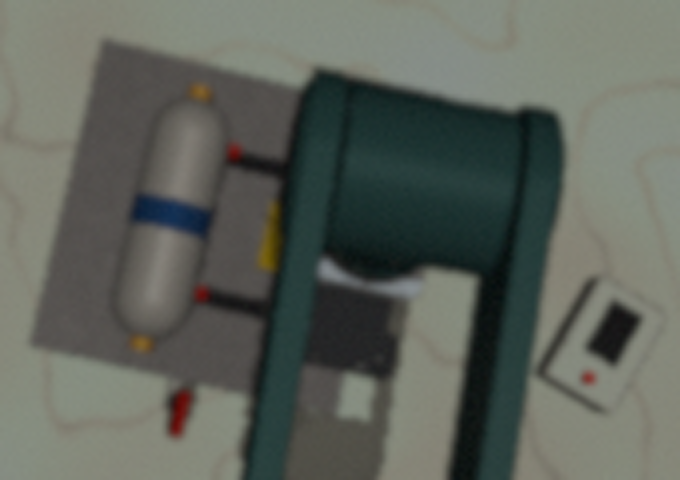

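The chock hangs above the slab, pointing uphill, between the two slots (its back face is at about (266,207) in the side view). I'll lower it to light contact.

```bash
python3 -m handwheel '[{"delta_pos":[0,15,1],"yaw":0},{"delta_pos":[0,30,1],"yaw":0},{"delta_pos":[0,42,1],"yaw":0},{"delta_pos":[0,47,1],"yaw":0},{"delta_pos":[0,48,1],"yaw":0},{"delta_pos":[0,48,1],"yaw":0}]'
for i in 1; do python3 -m handwheel '[{"delta_pos":[0,1,0],"yaw":0},{"delta_pos":[0,2,0],"yaw":0},{"delta_pos":[0,2,0],"yaw":0}]'; python3 -m handwheel '[{"delta_pos":[0,1,0],"yaw":0},{"delta_pos":[0,2,0],"yaw":0},{"delta_pos":[0,2,0],"yaw":0}]'; done
```

```text
time: 7.1
tool_pos: [0.545, -0.0402, 0.0814]
ee_rot: [-1.571, 0.0, -0.229]
wrist_force: [0.2, -0.6, -2.3]
width: 0.0199
time: 7.4
tool_pos: [0.5451, -0.0403, 0.0798]
ee_rot: [-1.571, -0.001, -0.229]
wrist_force: [0.7, 0.4, -2.7]
width: 0.0197
time: 7.7
tool_pos: [0.5448, -0.0402, 0.0773]
ee_rot: [-1.571, 0.0, -0.229]
wrist_force: [-0.0, -0.0, -2.4]
width: 0.0197
```

```bash
for i in 1; do python3 -m handwheel '[{"delta_pos":[0,1,0],"yaw":0},{"delta_pos":[0,2,0],"yaw":0},{"delta_pos":[0,2,0],"yaw":0}]'; python3 -m handwheel '[{"delta_pos":[0,1,0],"yaw":0},{"delta_pos":[0,2,0],"yaw":0},{"delta_pos":[0,2,0],"yaw":0}]'; done
```

```text
time: 8.0
tool_pos: [0.545, -0.0402, 0.0757]
ee_rot: [-1.571, -0.0, -0.229]
wrist_force: [-0.0, -0.4, -2.1]
width: 0.0195
time: 8.3
tool_pos: [0.5453, -0.0405, 0.0752]
ee_rot: [-1.571, -0.001, -0.229]
wrist_force: [-2.1, -1.3, 5.0]
width: 0.0196
```

Contact (about +7 N). I'll open slightly so it settles on the slope, then lower and regrip.

```bash
python3 -m handwheel '[{"delta_pos":[0,-1,0],"yaw":0},{"delta_pos":[0,-1,0],"yaw":0},{"delta_pos":[0,-1,0],"yaw":0},{"delta_pos":[0,-1,0],"yaw":0}]' 165
python3 - <<'E'
from h import *
S=cam("side");T=cam("top")
crop(S,190,140,140,110,5,"s6.png");crop(T,195,125,170,120,4,"t6.png")
E
```

```text
time: 8.7
tool_pos: [0.5449, -0.0401, 0.0742]
ee_rot: [-1.571, 0.0, -0.229]
wrist_force: [0.1, -0.3, -0.1]
width: 0.0331
```

View pics/s6.png

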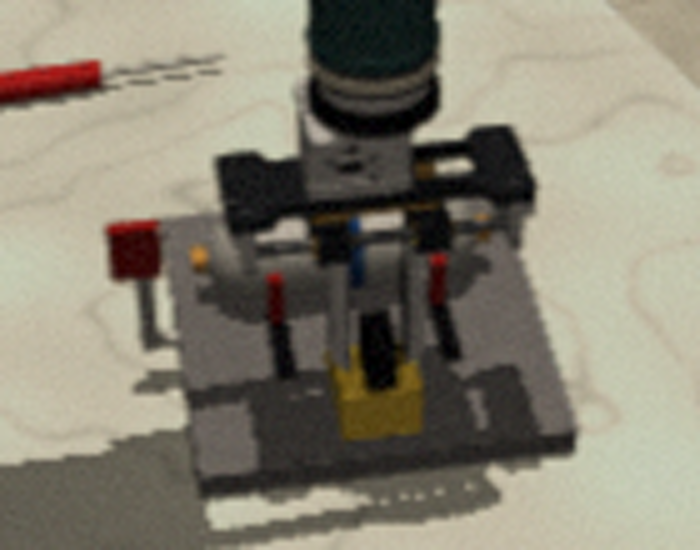

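View pics/t6.png

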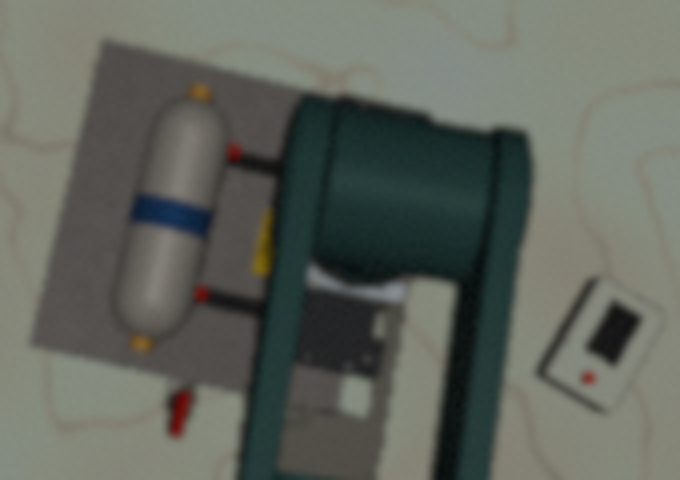

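The chock now rests flat on the slab. Its back bottom corners are at crop (345,440) and (420,430) in the side view, and its nose corners are at crop (271,208) and (253,275) in the top view. Next I'll measure it in ramp coordinates.

```bash
cat > rampf.py <<'E'
from h import *
th=np.radians(-13.2);C=np.array([569.2,45.6]);X=np.array([np.cos(th),np.sin(th)]);Y=np.array([-X[1],X[0]])
al=np.radians(6);n=np.array([*(-np.sin(al)*Y),np.cos(al)])
P0=np.array([*C,35.])
def onslab(s,p,h=0):   # intersection with plane h mm above slab, ramp coords (x,y horizontal)
    d=ray(s,p);c=s["C"]*1000;q=c+d*((P0+h*n-c)@n)/(d@n); r=q[:2]-C; return np.array([r@X,r@Y,q[2]]).round(1)
def rc(P): r=np.array(P)[:2]-C; return np.array([r@X,r@Y]).round(1)
def wc(x,y): return (C+x*X+y*Y).round(1)
E
python3 - <<'E'
from rampf import *
S=cam("side");T=cam("top")
t=lambda u,v:(195+(u+.5)/4-.5,125+(v+.5)/4-.5)
s=lambda u,v:(190+(u+.5)/5-.5,140+(v+.5)/5-.5)
print("nose",onslab(T,t(271,208),4),onslab(T,t(253,275),4))
print("back",onslab(S,s(345,440)),onslab(S,s(420,430)))
print("back top",onslab(S,s(338,395),40),onslab(S,s(423,387),40))
# blue band top-view edges at silhouette: centre at z~71
print("band",rc(onz(T,t(172,215),.0995)*1000)," prongs bases",onslab(T,t(236,152),45),onslab(T,t(203,293),45))
print("band edges T",onslab(T,t(132,209),30),onslab(T,t(211,223),30))
print("tcp",rc(robot.get_obs()["tool_pos"]*1000), "cyl", rc([574,82.8]))
E
```

```text
nose [ 22.4 -34.   35.4] [-30.7 -31.9  35.7]
back [ -24.9 -102.9   24.2] [  22.7 -102.4   24.2]
back top [ -28.9 -105.2   64.2] [  23.4 -107.1   64. ]
band [-6.2 35.2]  prongs bases [51.6  0.9 80.3] [-54.9   1.3  80.4]
band edges T [-5.7 66.3 72.1] [-2.2  7.4 65.9]
tcp [ -4.1 -89.1] cyl [-3.8 37.3]
```

The chock is centred within about 1–2 mm of the cylinder's mid-length, squared up, with roughly 50 mm left to slide. I'll regrip and slide up the slope.

```bash
python3 -m handwheel '[{"delta_pos":[0,2,0],"yaw":0},{"delta_pos":[0,3,0],"yaw":0},{"delta_pos":[0,3,0],"yaw":0}]'; python3 -m handwheel '[{"delta_pos":[0,0,0],"yaw":0},{"delta_pos":[0,0,0],"yaw":0},{"delta_pos":[0,0,0],"yaw":0},{"delta_pos":[0,0,0],"yaw":0},{"delta_pos":[0,0,0],"yaw":0}]' 255
python3 -m handwheel '[{"delta_pos":[0,-0.5,5],"yaw":0},{"delta_pos":[0,-1,10],"yaw":0},{"delta_pos":[0,-1.6,15],"yaw":0},{"delta_pos":[0,-2.1,20],"yaw":0},{"delta_pos":[0,-2.6,25],"yaw":0},{"delta_pos":[0,-3.2,30],"yaw":0},{"delta_pos":[0,-3.7,35],"yaw":0},{"delta_pos":[0,-4.2,40],"yaw":0},{"delta_pos":[0,-4.2,40],"yaw":0},{"delta_pos":[0,-4.2,40],"yaw":0}]'
python3 - <<'E'
from rampf import *
S=cam("side");T=cam("top")
crop(S,190,140,140,110,5,"s7.png");crop(T,195,125,170,120,4,"t7.png")
print("tcp",rc(robot.get_obs()["tool_pos"]*1000))
E
```

```text
time: 9.2
tool_pos: [0.5447, -0.0402, 0.0711]
ee_rot: [-1.571, 0.001, -0.229]
wrist_force: [0.2, -0.2, 0.4]
width: 0.0333
time: 9.7
tool_pos: [0.545, -0.0402, 0.0715]
ee_rot: [-1.571, -0.0, -0.229]
wrist_force: [-0.4, 0.4, -0.4]
width: 0.0198
time: 10.7
tool_pos: [0.5542, -0.0004, 0.0758]
ee_rot: [-1.569, -0.0, -0.229]
wrist_force: [0.8, 0.7, 0.9]
width: 0.0199
tcp [ -4.  -48.7]
```

View pics/s7.png

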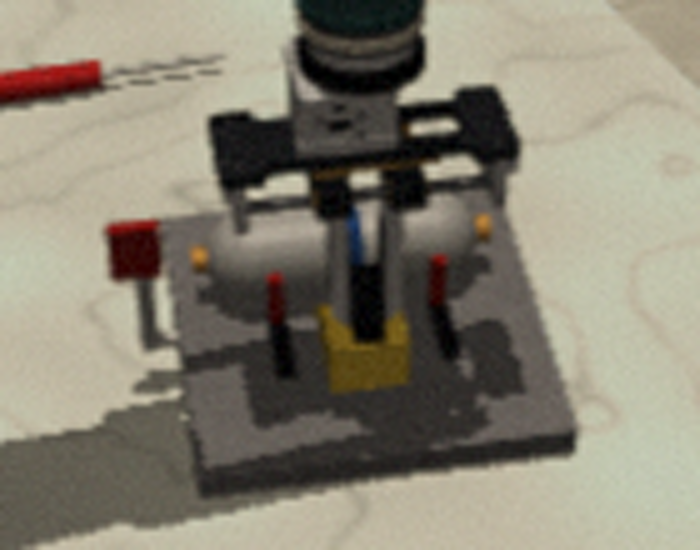

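View pics/t7.png

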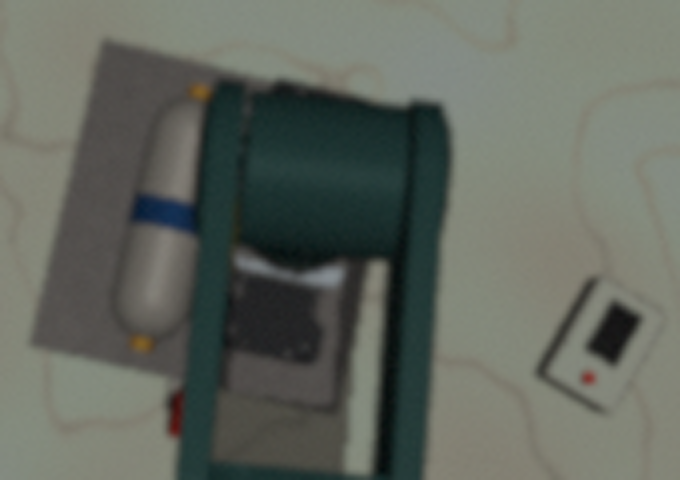

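The chock is sliding squarely (back bottom corners at crop (330,388) and (410,382)). I'll measure the remaining gap and set a baseline tracker on the cylinder's brass ends, so any disturbance of the cylinder shows.

```bash
cat > trk.py <<'E'
from rampf import *
def brass(s,win):
    x0,y0,x1,y1=win; im=s["image"][y0:y1,x0:x1].astype(float)
    w=np.clip(im[:,:,0]-im[:,:,2]-45,0,None)
    yy,xx=np.mgrid[y0:y1,x0:x1]; return np.array([(w*xx).sum()/w.sum(),(w*yy).sum()/w.sum()])
def run():
    r=[]
    for k in range(4):
        S=cam("side"); 
        r.append(np.r_[brass(S,(223,183,236,200)),brass(S,(281,178,294,194))])
    return S,np.mean(r,0),np.std(r,0)
S,m,sd=run()
print("brass side L,R",m.round(2),"sd",sd.round(2))
o=robot.get_obs();print("t",o["time"],"tcp",rc(o["tool_pos"]*1000),o["tool_pos"][2].round(4),"F",o["wrist_force"].round(2))
E
python3 trk.py
python3 - <<'E'
from rampf import *
S=cam("side")
s=lambda u,v:(190+(u+.5)/5-.5,140+(v+.5)/5-.5)
print("back",onslab(S,s(330,389)),onslab(S,s(409,382)))
print("back top",onslab(S,s(325,347),40),onslab(S,s(411,342),40))
# how a 1mm uphill shift moves brass
a=574,82.8
P=np.array([[480.4,104.8,71.7],[667.4,60.7,71.8]])/1000
d=np.array([*Y,np.tan(al)])*.001
print(proj(S,P),proj(S,P+d)-proj(S,P))
E
```

```text
brass side L,R [229.29 190.67 286.11 184.24] sd [0.01 0.01 0.   0.01]
t 11.0 tcp [ -4.  -49.1] 0.0757 F [ 0.68 -0.18  0.11]
back [-27.4 -59.   28.8] [ 23.6 -61.2  28.6]
back top [-30.5 -64.   68.5] [ 23.3 -68.5  68. ]
[[229.07710733 191.22489507]
 [286.01938897 184.8506858 ]] [[-0.03281514 -0.20652146]
 [-0.06371381 -0.19950972]]
```

The tracker resolves about 0.1 mm of cylinder motion. Roughly 9 mm remain, so I'll advance 5 mm and then go in 1 mm steps.

```bash
python3 -m handwheel '[{"delta_pos":[0,-0.2,2],"yaw":0},{"delta_pos":[0,-0.4,4],"yaw":0},{"delta_pos":[0,-0.5,5],"yaw":0},{"delta_pos":[0,-0.5,5],"yaw":0}]'; python3 trk.py
python3 -m handwheel '[{"delta_pos":[0,-0.1,1],"yaw":0},{"delta_pos":[0,-0.2,2],"yaw":0},{"delta_pos":[0,-0.2,2],"yaw":0}]'; python3 trk.py
```

```text
time: 11.45
tool_pos: [0.5551, 0.0036, 0.0762]
ee_rot: [-1.571, 0.0, -0.229]
wrist_force: [-0.1, -1.3, 1.1]
width: 0.0194
brass side L,R [229.28 190.67 286.1  184.25] sd [0.01 0.01 0.   0.01]
t 11.65 tcp [ -4.1 -44.1] 0.0762 F [-0.99 -1.38  0.82]
time: 11.95
tool_pos: [0.5557, 0.0057, 0.0765]
ee_rot: [-1.571, -0.0, -0.229]
wrist_force: [-0.3, -0.6, 1.6]
width: 0.0197
brass side L,R [229.3  190.68 286.11 184.24] sd [0.01 0.01 0.01 0.01]
t 12.15 tcp [ -4.1 -42. ] 0.0765 F [ 0.13 -1.44  0.26]
```

```bash
python3 -m handwheel '[{"delta_pos":[0,-0.1,1],"yaw":0},{"delta_pos":[0,-0.2,2],"yaw":0},{"delta_pos":[0,-0.2,2],"yaw":0}]'; python3 trk.py
python3 - <<'E'
from h import *
S=cam("side");T=cam("top")
crop(S,190,140,140,110,5,"s8.png")
E
```

```text
time: 12.45
tool_pos: [0.5561, 0.0076, 0.0767]
ee_rot: [-1.571, -0.0, -0.229]
wrist_force: [0.0, -1.8, 0.6]
width: 0.0195
brass side L,R [229.29 190.67 286.1  184.25] sd [0.01 0.   0.01 0.02]
t 12.65 tcp [ -4.1 -40. ] 0.0767 F [-0.24 -1.6   0.48]
```

View pics/s8.png

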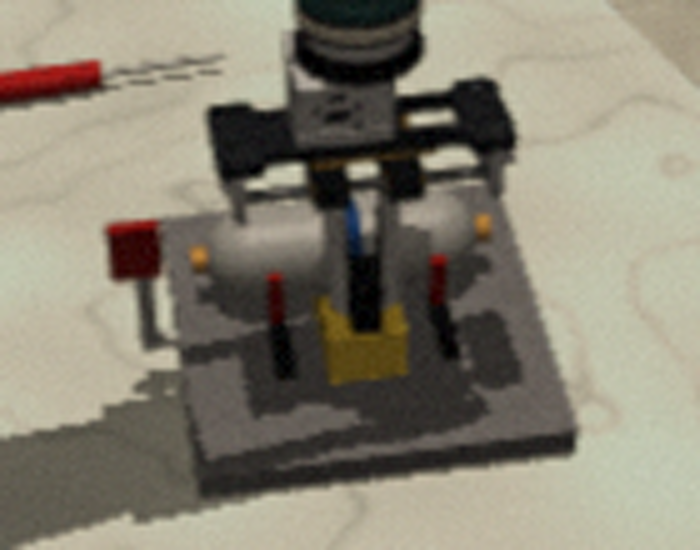

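The cylinder hasn't moved and the chock is still short of it (back bottom edge at crop y of about 380). Continuing in small steps.

```bash
python3 -m handwheel '[{"delta_pos":[0,-0.1,1],"yaw":0},{"delta_pos":[0,-0.2,2],"yaw":0},{"delta_pos":[0,-0.2,2],"yaw":0}]'; python3 trk.py
python3 -m handwheel '[{"delta_pos":[0,-0.1,1],"yaw":0},{"delta_pos":[0,-0.1,1],"yaw":0}]'; python3 trk.py
```

```text
time: 13.05
tool_pos: [0.5566, 0.0095, 0.0769]
ee_rot: [-1.571, -0.0, -0.229]
wrist_force: [-0.2, -1.3, 0.9]
width: 0.02
brass side L,R [229.3  190.68 286.11 184.25] sd [0.01 0.   0.   0.  ]
t 13.25 tcp [ -4.1 -38. ] 0.0768 F [-0.12 -2.22  0.83]
time: 13.45
tool_pos: [0.5568, 0.0105, 0.077]
ee_rot: [-1.571, -0.0, -0.229]
wrist_force: [-1.1, -2.1, 1.1]
width: 0.0196
brass side L,R [229.29 190.66 286.1  184.25] sd [0.01 0.01 0.01 0.01]
t 13.65 tcp [ -4.1 -37. ] 0.0769 F [-0.6  -1.76  1.42]
```

```bash
python3 -m handwheel '[{"delta_pos":[0,-0.1,1],"yaw":0},{"delta_pos":[0,-0.1,1],"yaw":0}]'; python3 trk.py
```

```text
time: 13.85
tool_pos: [0.557, 0.0114, 0.0771]
ee_rot: [-1.571, -0.0, -0.229]
wrist_force: [-1.0, -2.7, 1.7]
width: 0.0195
brass side L,R [229.29 190.66 286.11 184.25] sd [0.02 0.02 0.01 0.01]
t 14.05 tcp [ -4.1 -36. ] 0.0771 F [ 0.1  -2.61  2.26]
```

```bash
python3 -m handwheel '[{"delta_pos":[0,-0.1,1],"yaw":0},{"delta_pos":[0,-0.1,1],"yaw":0}]'; python3 trk.py
```

```text
time: 14.25
tool_pos: [0.5572, 0.0121, 0.0771]
ee_rot: [-1.571, -0.0, -0.229]
wrist_force: [-0.6, -3.4, 1.9]
width: 0.0194
brass side L,R [229.3  190.67 286.11 184.24] sd [0.01 0.   0.01 0.01]
t 14.45 tcp [ -4.1 -35.3] 0.0772 F [-0.22 -3.63  1.91]
```

```bash
python3 -m handwheel '[{"delta_pos":[0,-0.1,1],"yaw":0},{"delta_pos":[0,-0.1,1],"yaw":0}]'; python3 trk.py
```

```text
time: 14.65
tool_pos: [0.5574, 0.0131, 0.0773]
ee_rot: [-1.571, -0.0, -0.229]
wrist_force: [-0.5, -4.6, 1.5]
width: 0.0199
brass side L,R [229.24 190.39 286.04 184.08] sd [0.01 0.01 0.01 0.02]
t 14.85 tcp [ -4.1 -34.3] 0.0773 F [-0.95 -3.32  2.38]
```

Contact: the brass ends moved about 1 mm uphill on the last step. I'll back off about 0.8 mm so the cylinder settles where it lay, just snug.

```bash
python3 -m handwheel '[{"delta_pos":[0,0.1,-0.8],"yaw":0},{"delta_pos":[0,0.1,-0.8],"yaw":0},{"delta_pos":[0,0.1,-0.8],"yaw":0}]'; python3 trk.py
```

```text
time: 15.15
tool_pos: [0.5574, 0.013, 0.0772]
ee_rot: [-1.57, -0.0, -0.229]
wrist_force: [-0.2, -2.8, 2.0]
width: 0.0196
brass side L,R [229.24 190.37 286.04 184.06] sd [0.01 0.01 0.01 0.01]
t 15.35 tcp [ -4.1 -34.4] 0.0772 F [-0.72 -1.86  2.23]
```

```bash
python3 -m handwheel '[{"delta_pos":[0,0,-0.7],"yaw":0},{"delta_pos":[0,0,-0.7],"yaw":0},{"delta_pos":[0,0,-0.7],"yaw":0}]'; python3 trk.py
```

```text
time: 15.65
tool_pos: [0.5574, 0.0129, 0.0772]
ee_rot: [-1.569, -0.0, -0.229]
wrist_force: [0.6, 1.7, 2.7]
width: 0.02
brass side L,R [229.25 190.4  286.04 184.08] sd [0.01 0.04 0.01 0.02]
t 15.85 tcp [ -4.  -35.1] 0.0772 F [0.8  1.56 2.98]
```

```bash
python3 trk.py
```

```text
brass side L,R [229.27 190.55 286.07 184.15] sd [0.01 0.03 0.01 0.02]
t 16.05 tcp [ -4.  -35.4] 0.0771 F [0.03 1.62 2.29]
```

```bash
python3 trk.py
```

```text
brass side L,R [229.28 190.62 286.08 184.21] sd [0.   0.01 0.02 0.03]
t 16.25 tcp [ -4.1 -35.5] 0.0771 F [0.54 1.27 2.92]
```

The cylinder is now within 0.2–0.25 mm of its original place and rests on the chock. Release gently, partly open.

```bash
python3 -m handwheel '[{"delta_pos":[0,0,0],"yaw":0},{"delta_pos":[0,0,0],"yaw":0},{"delta_pos":[0,0,0],"yaw":0},{"delta_pos":[0,0,0],"yaw":0}]' 165; python3 trk.py;  python3 -m handwheel '[{"delta_pos":[0,-10,0],"yaw":0},{"delta_pos":[0,-30,0],"yaw":0},{"delta_pos":[0,-60,0],"yaw":0},{"delta_pos":[0,-100,0],"yaw":0},{"delta_pos":[0,-135,0],"yaw":0},{"delta_pos":[0,-135,0],"yaw":0}]'; python3 trk.py
python3 - <<'E'
from h import *
S=cam("side");T=cam("top")
crop(S,190,140,140,110,5,"s9.png");crop(T,195,125,170,120,4,"t9.png")
E
```

```text
time: 16.65
tool_pos: [0.5567, 0.0117, 0.0766]
ee_rot: [-1.571, 0.001, -0.229]
wrist_force: [-1.2, 0.5, -0.3]
width: 0.0334
brass side L,R [229.29 190.66 286.1  184.25] sd [0.01 0.01 0.   0.01]
t 16.85 tcp [ -4.1 -35.7] 0.077 F [ 0.66 -0.01 -0.06]
time: 17.45
tool_pos: [0.5601, 0.0117, 0.2201]
ee_rot: [-1.569, -0.013, -0.229]
wrist_force: [0.9, -0.8, 0.7]
width: 0.0328
brass side L,R [229.29 190.65 286.11 184.25] sd [0.   0.02 0.01 0.02]
t 17.65 tcp [ -4.8 -35.7] 0.2108 F [-0.55 -0.42 -0.32]
```

View pics/s9.png

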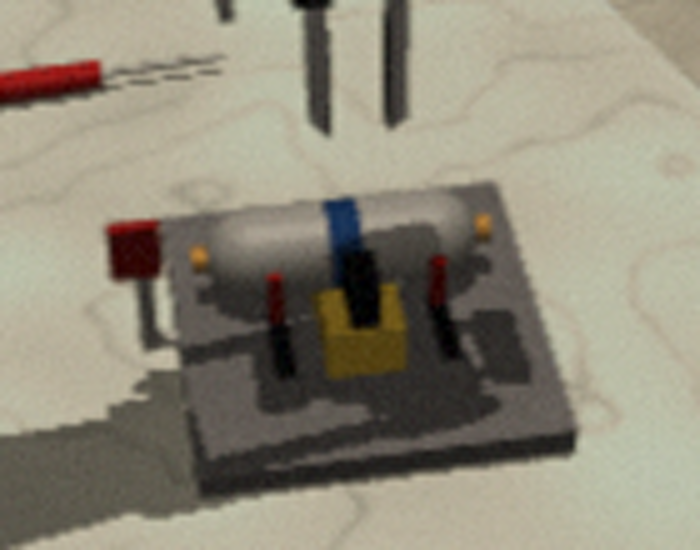

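View pics/t9.png

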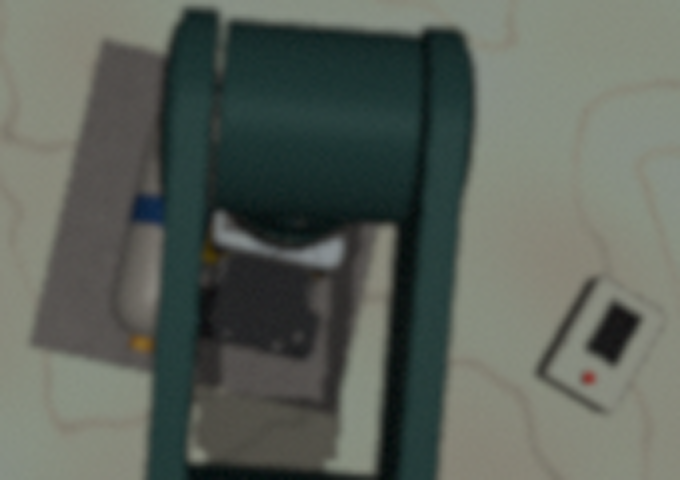

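The chock sits snug behind the cylinder, near mid-length (fin in line with the blue band at crop (345,240)), and the brass ends are back to baseline within 0.1 mm. Next comes the stop: close the fingers and move to the uphill side of the paddle, which measured at ramp (-141.6,-2) and z 114 mm, as expected.

```bash
python3 -c "
from rampf import *;print(wc(-144,27))"; W=$(python3 -c "
from rampf import *;w=wc(-144,27);print(w[0],w[1])"); python3 go.py $W 180 -13.2
```

```text
[435.2 104.8]
t 17.75 tcp [556.1  12.  210. ] rot [-1.5713  0.0038 -0.229 ] F [-0.45  0.07  0.81] w 0.03322932008120085
delta [-138.7   30.5   63. ] yaw 0.0014
```

```bash
python3 -m handwheel '[{"delta_pos":[-30,0,15],"yaw":0},{"delta_pos":[-60,0,30],"yaw":0},{"delta_pos":[-100,0,45],"yaw":0},{"delta_pos":[-139,0,63],"yaw":0},{"delta_pos":[-139,0,63],"yaw":0},{"delta_pos":[-139,15,63],"yaw":0},{"delta_pos":[-139,30,63],"yaw":0},{"delta_pos":[-139,30,63],"yaw":0},{"delta_pos":[-139,30,63],"yaw":0}]' 255; python3 go.py 435.2 104.8 108 -13.2
python3 - <<'E'
from h import *
S=cam("side");T=cam("top")
crop(S,190,140,140,110,5,"s10.png");crop(T,195,125,170,120,4,"t10.png")
E
```

```text
time: 18.65
tool_pos: [0.4361, 0.1041, 0.1807]
ee_rot: [-1.572, 0.003, -0.23]
wrist_force: [0.9, 0.3, 0.0]
width: 0.0008
t 18.65 tcp [436.1 104.1 180.7] rot [-1.5718  0.0026 -0.2303] F [0.91 0.25 0.01] w 0.0008417793217068398
delta [-0.8 72.7  0.6] yaw 0.0001
```

View pics/s10.png

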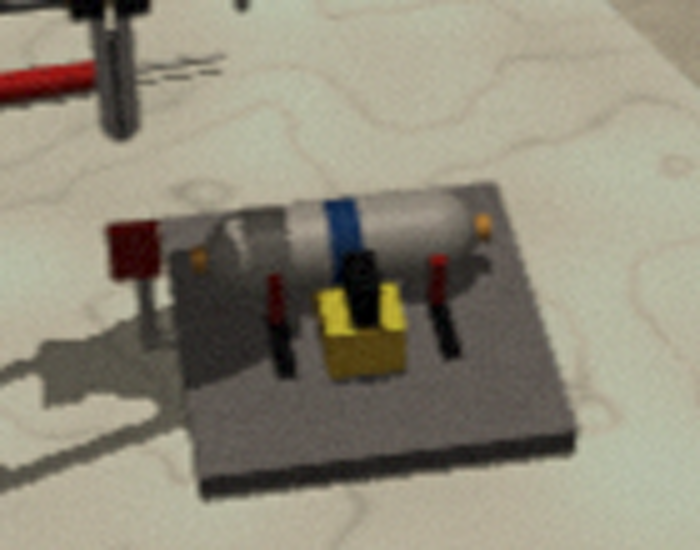

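View pics/t10.png

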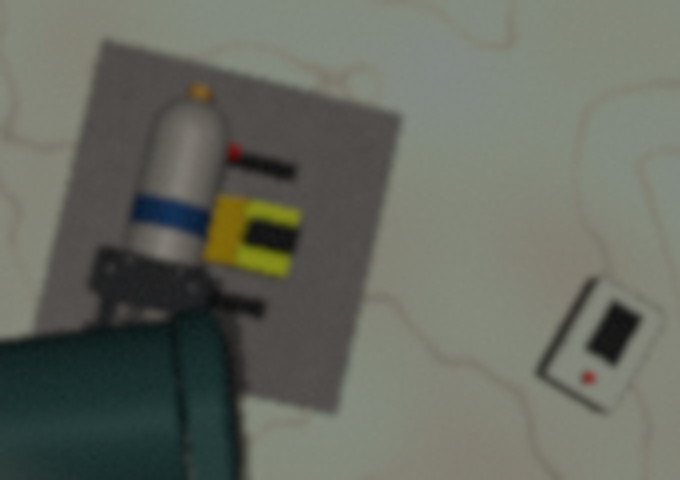

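The top view shows the chock square and centred on the blue band, its face reaching the cylinder edge at crop (215,230). The fingers are above and uphill of the paddle. Descend, then fold through an arc.

```bash
python3 -m handwheel '[{"delta_pos":[-0.5,20,0],"yaw":0},{"delta_pos":[-0.5,45,0],"yaw":0},{"delta_pos":[-0.5,62,0],"yaw":0},{"delta_pos":[-0.5,68,0],"yaw":0},{"delta_pos":[-0.5,68,0],"yaw":0},{"delta_pos":[-0.5,68,0],"yaw":0}]'; python3 -c "
from rampf import *
p=robot.get_obs()['tool_pos']*1000;y0=rc(p)[1];z0=p[2];print(rc(p),z0)
for f in (6,20,35,50,65,80,92):
  a=np.radians(f);print(f,round(z0-(29.6+85*np.cos(a)+5*np.sin(a)),1),round(6-85*np.sin(a)+5*np.cos(a)+8-y0,1))"
```

```text
time: 19.35
tool_pos: [0.4364, 0.1049, 0.1153]
ee_rot: [-1.57, -0.002, -0.229]
wrist_force: [0.8, -0.3, 0.3]
width: 0.0
[-142.8   27.4] 115.32623051288043
6 0.7 -17.3
20 4.1 -37.8
35 13.2 -58.1
50 27.3 -75.3
65 45.3 -88.3
80 66.0 -96.2
92 83.7 -98.5
```

```bash
python3 -m handwheel '[{"delta_pos":[0,1,-8],"yaw":0},{"delta_pos":[0,1,-15],"yaw":0},{"delta_pos":[0,2,-22],"yaw":0},{"delta_pos":[0,3,-30],"yaw":0},{"delta_pos":[0,4,-38],"yaw":0},{"delta_pos":[0,7,-45],"yaw":0},{"delta_pos":[0,10,-52],"yaw":0},{"delta_pos":[0,13,-58],"yaw":0},{"delta_pos":[0,13,-58],"yaw":0}]'; python3 trk.py
python3 - <<'E'
from rampf import *
p=robot.get_obs()['tool_pos']*1000;y0=rc(p)[1];z0=p[2];print(rc(p),z0)
for f in (35,50,65,80,92):
  a=np.radians(f);print(f,round(z0-(29.6+85*np.cos(a)+5*np.sin(a)),1),round(6-85*np.sin(a)+5*np.cos(a)+8-y0,1))
S=cam("side");T=cam("top")
crop(S,190,140,140,110,5,"s11.png");crop(T,195,125,170,120,4,"t11.png")
E
```

```text
time: 20.25
tool_pos: [0.4216, 0.0474, 0.1003]
ee_rot: [-1.572, 0.001, -0.23]
wrist_force: [-0.1, 0.7, -0.5]
width: 0.0009
brass side L,R [229.28 190.65 286.11 184.22] sd [0.01 0.01 0.01 0.01]
t 20.45 tcp [-143.8  -30.9] 0.1009 F [-0.64 -0.65 -0.23]
[-143.8  -30.9] 100.92145070594555
35 -1.2 0.2
50 12.9 -17.0
65 30.9 -30.0
80 51.6 -37.9
92 69.3 -40.2
```

View pics/s11.png

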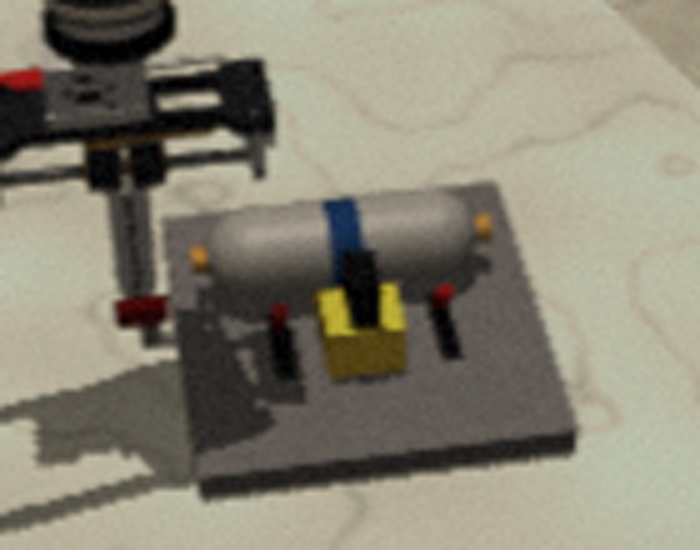

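The stop is folding (prongs tilted, paddle at crop (142,310)), and the cylinder is holding on the chock at baseline. Continuing the arc.

```bash
python3 -m handwheel '[{"delta_pos":[0,6,-9],"yaw":0},{"delta_pos":[0,13,-17],"yaw":0},{"delta_pos":[0,22,-24],"yaw":0},{"delta_pos":[0,31,-30],"yaw":0},{"delta_pos":[0,41,-34],"yaw":0},{"delta_pos":[0,52,-38],"yaw":0},{"delta_pos":[0,60,-40],"yaw":0},{"delta_pos":[0,66,-40],"yaw":0},{"delta_pos":[0,68,-40],"yaw":0},{"delta_pos":[0,68,-40],"yaw":0}]'; python3 trk.py
```

```text
time: 21.55
tool_pos: [0.4131, 0.0096, 0.0329]
ee_rot: [-1.571, 0.001, -0.229]
wrist_force: [0.4, -0.3, 0.7]
width: 0.0003
brass side L,R [   nan    nan 286.11 184.25] sd [ nan  nan 0.   0.01]
t 21.75 tcp [-143.3  -70.5] 0.0333 F [ 0.27 -0.1  -0.51]trk.py:5: RuntimeWarning: invalid value encountered in scalar divide
  yy,xx=np.mgrid[y0:y1,x0:x1]; return np.array([(w*xx).sum()/w.sum(),(w*yy).sum()/w.sum()])
```

```bash
python3 -m handwheel '[{"delta_pos":[0,1,0],"yaw":0},{"delta_pos":[0,2,0],"yaw":0},{"delta_pos":[0,2,0],"yaw":0}]'; python3 -m handwheel '[{"delta_pos":[0,1,0],"yaw":0},{"delta_pos":[0,2,0],"yaw":0},{"delta_pos":[0,2,0],"yaw":0}]'
```

```text
time: 22.05
tool_pos: [0.4137, 0.0096, 0.0323]
ee_rot: [-1.57, -0.001, -0.229]
wrist_force: [-2.7, 1.1, 6.1]
width: 0.0002
time: 22.35
tool_pos: [0.4138, 0.0096, 0.0321]
ee_rot: [-1.57, -0.001, -0.229]
wrist_force: [-6.4, 1.5, 16.8]
width: 0.0005
```

The paddle met its end stop at z ≈ 32 mm, against 31.6 expected for fully folded. I'll retreat and check.

```bash
python3 -m handwheel '[{"delta_pos":[0,-5,0],"yaw":0},{"delta_pos":[0,-25,0],"yaw":0},{"delta_pos":[0,-60,0],"yaw":0},{"delta_pos":[0,-100,0],"yaw":0},{"delta_pos":[-20,-140,-20],"yaw":0},{"delta_pos":[-60,-160,-40],"yaw":0},{"delta_pos":[-100,-170,-60],"yaw":0},{"delta_pos":[-100,-170,-60],"yaw":0},{"delta_pos":[-100,-170,-60],"yaw":0}]'; python3 trk.py
python3 - <<'E'
from h import *
S=cam("side");T=cam("top")
crop(S,190,140,140,110,5,"s12.png");crop(T,195,125,170,120,4,"t12.png")
cv2.imwrite("pics/sfull.png",S["image"][:,:,::-1])
E
```

```text
time: 23.25
tool_pos: [0.3024, -0.0265, 0.1996]
ee_rot: [-1.571, -0.003, -0.23]
wrist_force: [0.5, -0.0, -0.4]
width: 0.0006
brass side L,R [229.29 190.66 286.12 184.22] sd [0.01 0.01 0.01 0.01]
t 23.45 tcp [-243.3 -130.6] 0.1981 F [-0.17 -0.32  0.39]
```

View pics/s12.png

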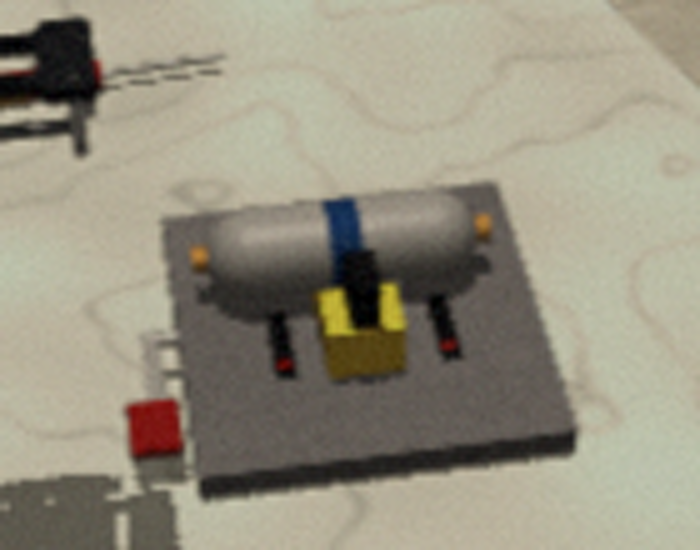

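View pics/t12.png

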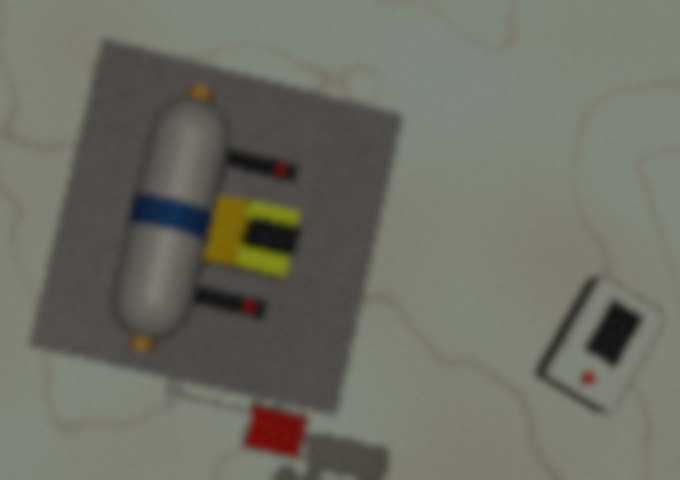

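View pics/sfull.png

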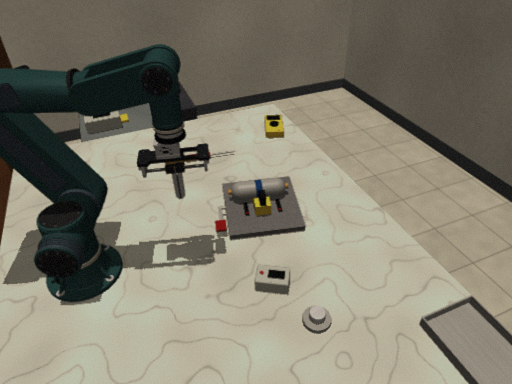

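Prongs lie flat in their slots (red tips at crop (285,367) and (449,346) in the side view), the paddle is down, the cylinder is at baseline against the chock, and bystanders look unmoved. Last, a numeric check of the paddle.

```bash
python3 - <<'E'
from rampf import *
S=cam("side");T=cam("top")
t=lambda u,v:(195+(u+.5)/4-.5,125+(v+.5)/4-.5)
s=lambda u,v:(190+(u+.5)/5-.5,140+(v+.5)/5-.5)
p,e=tri(S,s(155,427),T,t(276,432));p=p*1000;r=rc(p);print(r,p[2],e)
print("angle from normal",np.arctan2(-(r[1]-6),p[2]-5-29.6)-al)
E
python3 trk.py
```

```text
[-142.   -75.5] 29.53405310921603 0.0021649519710928
angle from normal 1.5281555594251193
brass side L,R [229.29 190.66 286.11 184.22] sd [0.01 0.02 0.   0.02]
t 23.85 tcp [-243.4 -130.8] 0.1989 F [-0.5   0.26 -0.08]
```

The paddle measures about 1.5 rad, fully folded, and everything is steady. Handing in.

```bash
python3 -c "
from bench import robot
print(robot.close_job())"
```

```text
the job is handed in; nothing more can be done
None
```

The chock is snug under the cylinder, the red stop is folded right down, and I handed the job in at about 24 s. The hand-in reports no verdict.

- **Chock:** I gripped it by the fin and set it on the low part of the slab. I slid it up, sloping face first, until it just moved the cylinder. The cylinder rode up about 1 mm at that point, so I backed off until it was back in place and let go. In the top view the chock lines up with the blue band.
- **Stop:** Only then did I fold the paddle down, pushing from its uphill side until it met its end stop (about 17 N, TCP z 32 mm). Its angle measured 1.53 rad against the nominal 1.5, within camera error, and both prongs lie in their slots.
- **Cylinder:** After folding, its brass ends were within about 0.03 px (0.2 mm) of where they started, and stayed there.
- **Bystanders:** The gauge box, flange and screwdriver look undisturbed, and the arm was clear of everything at hand-in.

**Checks that failed or disagreed:**
- One early move was refused because I left out "yaw". The arm did not move.
- Camera estimates of the chock's position along the slope differed by about 5 mm, so I judged contact by the cylinder's motion and the wrist force instead.
- During the fold, the left brass end was briefly hidden from the side camera.

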